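# Put the check weights back in their holders

## Task

Put the four round check weights away: stand each one upright in the wooden holder that matches its size, the smallest weight in the smallest holder, the next in the next, up to the largest in the largest, flat on the green floor inside the rim. Leave the orange and the steel fixture block where they are.

Things in the scene. Friction and masses are not known exactly. Their poses are not given: they have to be found in the camera images.
- weight_tiny: Check weight, the smallest of the four: brass-yellow metal, round, 19 mm across and 31 mm high, loose, standing upright at the start. A plain cylinder for about the lower half of its height, then a narrower neck and a small round head. Origin at the centre of its underside, z up along its axis.
- weight_small: Check weight, the second smallest of the four: brass-yellow metal, round, 24 mm across and 39 mm high, loose, standing upright at the start. A plain cylinder for about the lower half of its height, then a narrower neck and a small round head. Origin at the centre of its underside, z up along its axis.
- weight_large: Check weight, the second largest of the four: silver-grey metal, round, 30 mm across and 48 mm high, loose, standing upright at the start. A plain cylinder for about the lower half of its height, then a narrower neck and a small round head. Origin at the centre of its underside, z up along its axis.
- weight_giant: Check weight, the largest of the four: silver-grey metal, round, 39 mm across and 63 mm high, loose, standing upright at the start. A plain cylinder for about the lower half of its height, then a narrower neck and a small round head. Origin at the centre of its underside, z up along its axis.
- holder_tiny: Round holder, the smallest of the four: a shallow pale-wood saucer with a green floor, fixed to the bench. Outside diameter 44 mm, 7 mm high; well 34 mm across inside its 5 mm wide rim, flat floor 4 mm above the bench (so the rim stands 3 mm above the floor). Origin at the centre of its underside, on the bench; z up.
- holder_small: Round holder, the second smallest of the four: a shallow pale-wood saucer with a green floor, fixed to the bench. Outside diameter 56 mm, 7 mm high; well 46 mm across inside its 5 mm wide rim, flat floor 4 mm above the bench (so the rim stands 3 mm above the floor). Origin at the centre of its underside, on the bench; z up.
- holder_large: Round holder, the second largest of the four: a shallow pale-wood saucer with a green floor, fixed to the bench. Outside diameter 68 mm, 7 mm high; well 58 mm across inside its 5 mm wide rim, flat floor 4 mm above the bench (so the rim stands 3 mm above the floor). Origin at the centre of its underside, on the bench; z up.
- holder_giant: Round holder, the largest of the four: a shallow pale-wood saucer with a green floor, fixed to the bench. Outside diameter 78 mm, 7 mm high; well 68 mm across inside its 5 mm wide rim, flat floor 4 mm above the bench (so the rim stands 3 mm above the floor). Origin at the centre of its underside, on the bench; z up.
- block_orange: Orange fixture block, 30 x 40 x 22 mm (x, y, z), loose, a bystander. Origin at the centre of its underside.
- block_steel: Silver-grey steel fixture block, 20 x 45 x 20 mm (x, y, z), loose, a bystander. Origin at the centre of its underside.
Things that resemble listed ones, but are neither listed nor needed, are in the scene too. Leave any yellow look-alike of the holder_giant alone.

How it is judged:
By the outcome, as a careful person would: the job done as asked, in the order asked, and still so for the second after the job is handed in, with the robot touching nothing.
It also fails if it takes over 96 s, if anything falls off the work surface, if the arm or the gripper's body presses on something with over 40 N, if the wrist force passes 120 N, or if a joint passes its speed limit or range.

## Robot

A 6-joint arm with a two-finger parallel gripper is mounted at the origin on a cart in front of the work surface, level with it; the furniture and walls round the work are solid. World frame = base frame: x ahead of the robot, y to its left, z up, the work surface at z = 0. Lengths are in m, angles in degrees, forces in N, time in s.
With the tool pointing down it reaches from about 0.425 to 1.125 m from the base axis. Payload 14.9 kg.
Tool frame: the origin (TCP) lies midway between the tips of the shut fingers; the grasp point (between the pads) lies 19 mm behind it (manip.grip_depth is the distance from the TCP to the grasp point, in m); z points along the fingers, y is the line along which they close (so a half turn about z gives the same grasp; the last joint's range is limited). The gripper opens to 91 mm and grips with 3 to 60 N. Pads are 32 mm wide; open, the fingers measure 118 mm over their backs; the gripper's body (76 mm by 178 mm) begins 60 mm behind the grasp point.
Start: joints at [-1.908, 21.709, 99.362, -0, 58.929, -1.908], TCP at [0.7, -0, 0.214] pointing down, gripper open.
Joint ranges: [-158.91, 158.91], [-42.39, 125.64], [0.06, 152.35], [-60.88, 240.88], [17.5, 164.5], [-176.32, 176.32]. Speed limits (degrees/s): [108.29, 108.29, 136.94, 180, 180, 180].

## Interface

Orientations are given as a 3x3 rotation matrix whose columns are the frame's x, y, z axes.
In Python, from station import manip, vision, ticket gives the robot as it stands.
- The arm moves only by the shell command python3 -m crank 'ROWS'. ROWS is JSON, a list that holds one entry, the list of rows, each a list of 7 numbers: the opening in per cent of the stroke, from 0 (shut) to 100 (fully open), then the shift along the tool's x, y, z in mm, then the turn, a rotation vector about the tool's x, y, z in degrees. A call has exactly 5 rows; each row is the pose to reach, as a shift and turn from the pose commanded when the call began, along the tool's axes at that moment; what a row does not reach only later rows make up. A row lasts 1/8 s, in which the tool goes at most 62.5 mm and 10.7 degrees, less where a joint would pass 70% of its speed; a pose out of reach is approached as far as the arm can. A call with a gripper value outside its range is refused whole. The fingers move at their own pace and stop on an object; the grip force is fixed at half the most. Time passes only in rows, so rows that repeat a pose let the fingers close, or fill a call up. It gives the time, the measured TCP pose, the force, the opening and the grip force at its end, in the units of the state.
- manip.get_state(): the state, without advancing time (a new reading comes with each control period).
- vision.camera(name): name is "scene" or "side" or "wrist"; returns a dict with "color" (384x512x3 uint8, blue, green, red), "depth" (384x512 float32, m along the optical axis (not along the pixel's ray), 0 where there is no reading), "mtx" (3x3 intrinsics, pixels), "R" (3x3) and "t" (3): a world point X has camera coordinates R X + t. Camera axes: x right, y down, z forward; pixel columns grow to the right and rows downward; lengths in m; the calibration is good to about 2 mm. A picture is of the moment at which its call begins.
- ticket.close_job(): hands the job in; it is judged then, once.
The state is a dict: "t": time; "qpos": joint angles; "dq": joint speeds; "effort": joint torques, N m; "ee_pos": TCP position; "tool_rot": TCP orientation; "ft_force": force on the tool from outside, world axes, zero at the start; "wrist_torque": the same for the moment, N m; "grip_width": opening from 0.0 (shut) to 1.0 (fully open); "grasp_force": force on a finger pad.
Only numpy, scipy, OpenCV 4.12 (cv2) and the standard library are available. Lean on these libraries where they do the work, as an engineer would, in place of code of your own. Each camera call takes 0.05 s, during which the arm holds its last target. There are 200 camera calls.

## Working session

There is one attempt and no reset: what is moved stays moved. The work goes in short steps, Python scripts to look and compute and a shell command to move; the robot and the scene stay as the last step left them, time stands still between calls to the robot, and variables do not carry over. Pictures are saved under pics/ and viewed, at most 14 in all, crops included, and the job is handed in when it is done.

```bash
mkdir -p pics; ls; python3 - <<'E'
from station import manip, vision
import cv2, numpy as np, pickle
for n in ("scene","side"):
    c=vision.camera(n); pickle.dump(c,open(f"pics/{n}0.pkl","wb")); cv2.imwrite(f"pics/{n}0.png",cv2.resize(c["color"],(768,576)))
    print(n,np.round(c["mtx"],1).tolist(),np.round(c["R"],3).tolist(),np.round(c["t"],3).tolist())
s=manip.get_state();print(s["t"],s["ee_pos"],np.round(s["tool_rot"],3).tolist(),s["grip_width"])
E
```

```text
pics
scene [[481.3, 0.0, 248.6], [0.0, 481.3, 183.1], [0.0, 0.0, 1.0]] [[0.679, -0.734, 0.014], [-0.44, -0.422, -0.793], [0.588, 0.532, -0.609]] [-0.144, 0.368, 1.065]
side [[377.4, 0.0, 257.1], [0.0, 377.4, 193.0], [0.0, 0.0, 1.0]] [[-0.906, -0.422, -0.019], [-0.244, 0.56, -0.792], [0.345, -0.713, -0.611]] [0.548, 0.011, 1.322]
0.1 [6.99663984e-01 6.72504914e-06 2.13370453e-01] [[0.0, 1.0, -0.001], [1.0, -0.0, 0.0], [0.0, -0.001, -1.0]] 0.9957078328205963
```

View pics/scene0.png

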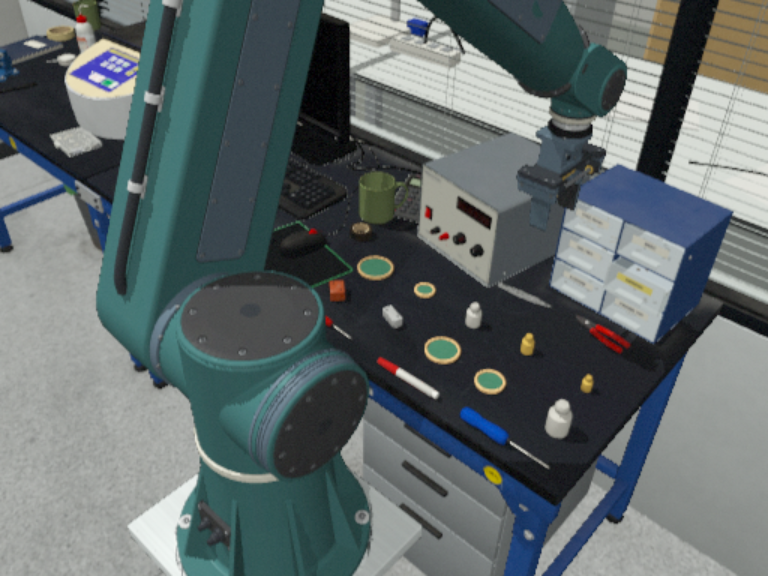

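View pics/side0.png

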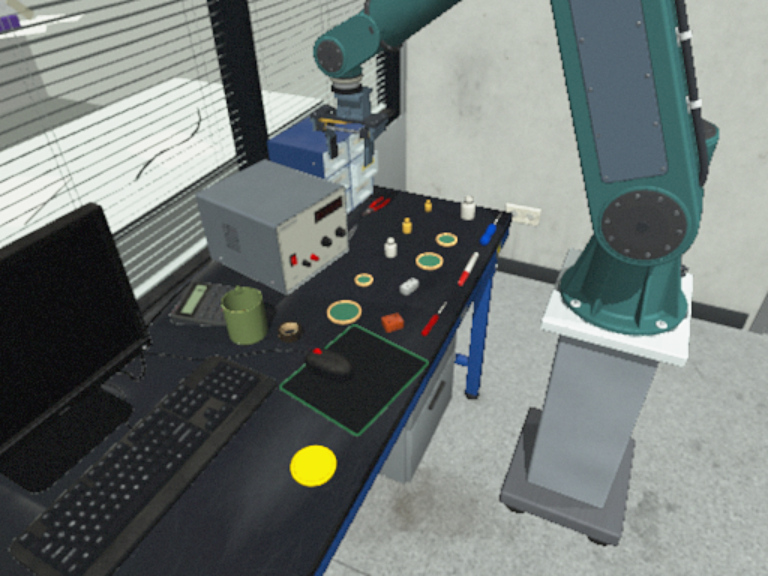

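The pixels below are for the 768-wide pictures. In the scene view the holders are at (375,267), (425,290), (442,349) and (490,381). The weights are silver (473,315), brass (528,344), brass (587,383) and silver (558,419). The orange block is at (338,290) and the steel one at (392,316). The yellow disc in the side view at (313,466) is the holder_giant look-alike, so I'll leave it alone. Next I measure positions and sizes, and make one enlarged crop to confirm.

```bash
cat > h.py <<'E'
import numpy as np, cv2
from scipy.optimize import least_squares
def cloud(c):
    d=c["depth"]; v,u=np.indices(d.shape); K=c["mtx"]
    p=np.stack([(u-K[0,2])/K[0,0]*d,(v-K[1,2])/K[1,1]*d,d],-1)
    P=(p-c["t"])@c["R"]; P[d==0]=np.nan; return P
def plane(c,u,v,z):
    r=np.linalg.inv(c["mtx"])@np.array([u,v,1.]); r=c["R"].T@r; o=-c["R"].T@c["t"]
    return o+r*(z-o[2])/r[2]
def project(c,X):
    q=c["mtx"]@(c["R"]@np.array(X)+c["t"]); return q[:2]/q[2]
def circ(P,r,x0):
    return least_squares(lambda c:np.hypot(P[:,0]-c[0],P[:,1]-c[1])-r,x0,loss="soft_l1",f_scale=.001).x
def greens(c):
    hsv=cv2.cvtColor(c["color"],cv2.COLOR_BGR2HSV)
    m=cv2.inRange(hsv,(60,80,60),(90,255,200)); out=[]
    for k in cv2.findContours(m,cv2.RETR_EXTERNAL,cv2.CHAIN_APPROX_NONE)[0]:
        if cv2.contourArea(k)<30: continue
        W=np.array([plane(c,*q[0],.004)[:2] for q in k]); e=(W.min(0)+W.max(0))/2
        if not(.35<e[0]<1.1 and -.6<e[1]<.5): continue
        out.append((e,W.max(0)-W.min(0)))
    return out
E
python3 - <<'E'
import pickle,cv2,numpy as np
from h import *
W={"large":(473,315,.048,.015),"small":(528,344,.039,.012),"tiny":(587,383,.031,.0095),"giant":(558,419,.063,.0195)}
cs={n:pickle.load(open(f"pics/{n}0.pkl","rb")) for n in("scene","side")}
for n,c in cs.items():
    for e,s in greens(c): print(n,"green",e.round(4),(s*1e3).round(1))
cl={n:cloud(c) for n,c in cs.items()}
for w,(u,v,h,r) in W.items():
    g=plane(cs["scene"],u/1.5,v/1.5,h/2)
    for n in cl:
        P=cl[n].reshape(-1,3); near=np.hypot(*(P[:,:2]-g[:2]).T)<.03
        b=P[near&(P[:,2]>.008)&(P[:,2]<.45*h)]; a=P[near&(P[:,2]>.008)]
        print(w,n,g[:2].round(3),len(b),circ(b,r,g[:2]).round(4),"top",a[:,2].max().round(4))
for w,(u,v) in {"orange":(338,290),"steel":(392,316)}.items(): print(w,plane(cs["scene"],u/1.5,v/1.5,.015).round(3))
cv2.imwrite("pics/crop.png",cv2.resize(cs["scene"]["color"][160:310,210:410],(800,600),interpolation=cv2.INTER_CUBIC))
E
```

```text
scene green [ 0.4552 -0.0601] [37.6 38.8]
scene green [0.4604 0.0528] [48.  49.7]
scene green [0.5629 0.319 ] [57.1 58.5]
side green [0.4486 0.481 ] [246.7 270.1]
side green [0.5621 0.3182] [58.1 57.3]
side green [0.4589 0.0528] [50.2 43.5]
large scene [0.56  0.056] 33 [0.5634 0.0579] top 0.5052
large side [0.56  0.056] 26 [0.5643 0.0555] top 0.6015
small scene [ 0.568 -0.066] 18 [ 0.5697 -0.0626] top 0.6259
small side [ 0.568 -0.066] 11 [ 0.5708 -0.0649] top 0.0414
tiny scene [ 0.559 -0.196] 12 [ 0.56   -0.1949] top 0.0334
tiny side [ 0.559 -0.196] 5 [ 0.561  -0.1967] top 0.0327
giant scene [ 0.437 -0.208] 90 [ 0.443  -0.2063] top 0.0662
giant side [ 0.437 -0.208] 35 [ 0.4437 -0.2069] top 0.0643
orange [0.441 0.309 0.015]
steel [0.456 0.175 0.015]
```

View pics/crop.png

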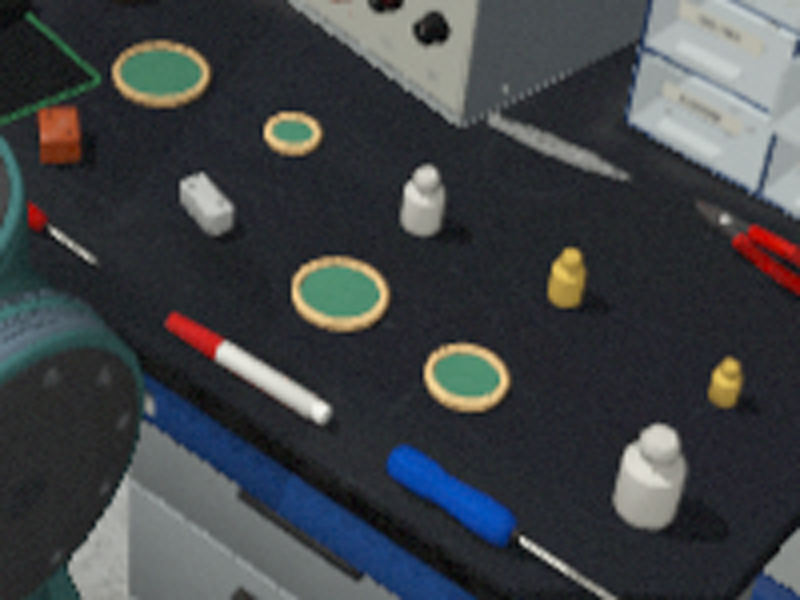

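The crop matches: the tiny holder is at (292,132) and the holders at (466,377), (340,293) and (161,73) increase in size (measured well ratios 38:49:58). The brass weights are at (725,383) (tiny) and (566,280) (small), the silver ones at (423,203) (large) and (649,480) (giant). I'll move above the tiny weight for a close look.

```bash
python3 -m crank '[[[60,-40,-28,23,0,0,0],[60,-80,-56,46,0,0,0],[60,-120,-84,69,0,0,0],[60,-160,-112,92,0,0,0],[60,-196,-140,113,0,0,0]]]'
python3 - <<'E'
from station import manip, vision
import pickle,cv2
from h import *
c=vision.camera("wrist"); pickle.dump(c,open("pics/w1.pkl","wb")); cv2.imwrite("pics/w1.png",c["color"])
s=manip.get_state();print(s["t"],s["ee_pos"].round(4) if hasattr(s["ee_pos"],"round") else s["ee_pos"])
sc=pickle.load(open("pics/scene0.pkl","rb"))
print("tiny holder",plane(sc,283,193,.007))
P=np.vstack([cloud(pickle.load(open(f"pics/{n}0.pkl","rb"))).reshape(-1,3) for n in("scene","side")])
P=P[(P[:,2]>.07)&(P[:,2]<.3)&(P[:,0]>.3)&(P[:,0]<1)]
for y in np.arange(-.4,.45,.05):
    q=P[abs(P[:,1]-y)<.025]
    if len(q): print(round(y,2),"x",np.percentile(q[:,0],[1,5,50]).round(3),len(q))
for w,(x,y,h) in {"tiny":(.56,-.196,.03),"small":(.57,-.064,.03)}.items(): print(w,project(c,[x,y,h]))
E
```

```text
t: 0.72
ee_pos: [0.5587, -0.1971, 0.1001]
tool_rot: [[0.0, 1.0, -0.0], [1.0, -0.0, 0.0], [0.0, -0.0, -1.0]]
ft_force: [0.8, -0.7, -0.4]
grip_width: 0.6
grasp_force: 0.0
0.775 [ 0.5546 -0.1992  0.0972]
tiny holder [0.57273831 0.18761874 0.007     ]
-0.25 x [0.736 0.754 0.828] 1304
-0.2 x [0.724 0.733 0.76 ] 1657
-0.15 x [0.725 0.734 0.764] 1739
-0.1 x [0.74  0.744 0.768] 1760
-0.05 x [0.625 0.755 0.826] 2215
-0.0 x [0.617 0.639 0.773] 2395
0.05 x [0.617 0.629 0.83 ] 406
0.1 x [0.664 0.666 0.707] 1799
0.15 x [0.655 0.669 0.694] 1658
0.2 x [0.666 0.679 0.73 ] 1893
0.25 x [0.689 0.692 0.748] 1953
0.3 x [0.698 0.702 0.771] 2627
0.35 x [0.709 0.71  0.712] 14
0.4 x [0.691 0.698 0.725] 129
tiny [254.49827018 199.78868814]
small [268.30907458  25.65192061]
```

View pics/w1.png

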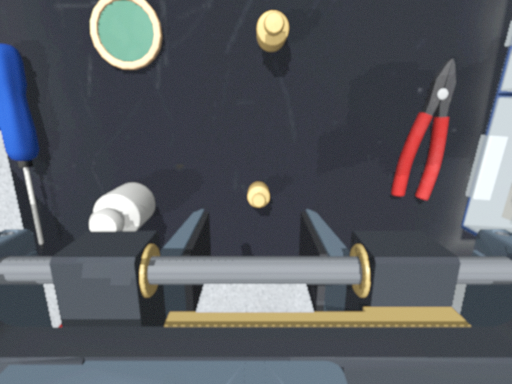

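The wrist view shows the tiny weight at (259,195), the small one at (272,31), the giant at (125,208) and the small holder at (126,31). I'll refine the positions from this view and check pose noise.

```bash
python3 - <<'E'
from station import manip, vision
from h import *
for i in range(3):
    c=vision.camera("wrist"); s=manip.get_state(); P=cloud(c).reshape(-1,3)
    o=-c["R"].T@c["t"]; print(s["t"],np.round(s["ee_pos"],4),np.round(s["dq"],2)[:3],"cam",o.round(4))
    print(" table z",np.nanmedian(cloud(c)[100:160,180:240,2]).round(4),[(e.round(4),(q*1e3).round(1)) for e,q in greens(c)])
    for w,g,h,r in(("tiny",(.56,-.196),.031,.0095),("small",(.57,-.064),.039,.012),("giant",(.443,-.2065),.063,.0195)):
        n=(np.hypot(*(P[:,:2]-g).T)<.03)&(P[:,2]>.008)&(P[:,2]<.08); b=P[n&(P[:,2]<.45*h)]; t=P[n&(P[:,2]>h-.006)]
        print(" ",w,len(b),circ(b,r,g).round(4),"head",np.median(t[:,:2],0).round(4),len(t))
E
```

```text
0.825 [ 0.5563 -0.1978  0.0984] [ 3.17 -0.84 -2.9 ] cam [ 0.5566 -0.1261  0.2688]
 table z 0.0006 []
  tiny 31 [ 0.5633 -0.196 ] head [ 0.5634 -0.195 ] 162
  small 72 [ 0.5734 -0.0639] head [ 0.5731 -0.0649] 418
  giant 441 [ 0.4463 -0.2071] head [ 0.4487 -0.2035] 659
0.875 [ 0.5582 -0.1969  0.0997] [ 2.37 -0.72 -2.1 ] cam [ 0.5583 -0.1247  0.27  ]
 table z 0.0006 []
  tiny 31 [ 0.5633 -0.196 ] head [ 0.5634 -0.1949] 160
  small 74 [ 0.5734 -0.0639] head [ 0.5731 -0.065 ] 415
  giant 424 [ 0.4463 -0.2071] head [ 0.4488 -0.203 ] 613
0.925 [ 0.5596 -0.1964  0.1006] [ 1.69 -0.56 -1.24] cam [ 0.5598 -0.1238  0.2713]
 table z 0.0006 []
  tiny 32 [ 0.5633 -0.1959] head [ 0.5631 -0.1951] 159
  small 67 [ 0.5734 -0.0639] head [ 0.5731 -0.0649] 406
  giant 434 [ 0.4463 -0.2071] head [ 0.4488 -0.2027] 586
```

```bash
python3 -m crank '[[[60,0,2,30,0,0,0],[60,0,2,65,0,0,0],[60,0,2,94,0,0,0],[60,0,2,94,0,0,0],[60,0,2,94,0,0,0]]]'
python3 -m crank '[[[0,0,0,0,0,0,0],[0,0,0,0,0,0,0],[0,0,0,0,0,0,0],[0,0,0,0,0,0,0],[0,0,0,0,0,0,0]]]'
```

```text
t: 1.55
ee_pos: [0.5632, -0.1958, 0.0082]
tool_rot: [[-0.001, 1.0, 0.001], [1.0, 0.001, -0.001], [-0.001, 0.001, -1.0]]
ft_force: [-0.4, 0.4, 0.4]
grip_width: 0.6
grasp_force: 0.0
t: 2.17
ee_pos: [0.5621, -0.1961, 0.0071]
tool_rot: [[0.0, 1.0, 0.0], [1.0, -0.0, -0.0], [-0.0, 0.0, -1.0]]
ft_force: [-1.1, 0.3, 3.4]
grip_width: 0.194
grasp_force: 30.0
```

```bash
python3 -m crank '[[[0,0,0,-45,0,0,0],[0,0,0,-94,0,0,0],[0,50,-20,-94,0,0,0],[0,105,-42,-94,0,0,0],[0,165,-42,-94,0,0,0]]]'
python3 -m crank '[[[0,55,0,0,0,0,10],[0,110,0,0,0,0,20],[0,165,0,0,0,0,30],[0,200,0,0,0,0,40],[0,219,0,0,0,0,50]]]'
python3 -m crank '[[[0,0,0,0,0,0,10],[0,0,0,0,0,0,20],[0,0,0,0,0,0,30],[0,0,0,0,0,0,40],[0,0,0,0,0,0,40]]]'
python3 - <<'E'
from station import manip, vision
import pickle,cv2
from h import *
c=vision.camera("wrist"); pickle.dump(c,open("pics/w2.pkl","wb")); cv2.imwrite("pics/w2.png",c["color"])
print([(e.round(4),(q*1e3).round(1)) for e,q in greens(c)], project(c,[.573,.188,.007]))
E
```

```text
t: 2.8
ee_pos: [0.5184, -0.0298, 0.1009]
tool_rot: [[0.001, 1.0, -0.001], [1.0, -0.001, 0.0], [0.0, -0.001, -1.0]]
ft_force: [1.6, -0.2, -0.4]
grip_width: 0.194
grasp_force: 30.0
t: 3.42
ee_pos: [0.5197, 0.1899, 0.1009]
tool_rot: [[0.769, 0.64, -0.0], [0.64, -0.769, 0.0], [0.0, -0.0, -1.0]]
ft_force: [0.6, -0.3, -0.8]
grip_width: 0.191
grasp_force: 30.0
t: 4.05
ee_pos: [0.5199, 0.188, 0.1009]
tool_rot: [[1.0, 0.001, -0.0], [0.001, -1.0, -0.0], [-0.0, 0.0, -1.0]]
ft_force: [-0.3, 0.4, -0.8]
grip_width: 0.194
grasp_force: 30.0
[(array([0.4   , 0.3725]), array([51.6, 15.3])), (array([0.5001, 0.3823]), array([86.1, 75.4]))] [253.36481288 137.46478514]
```

View pics/w2.png

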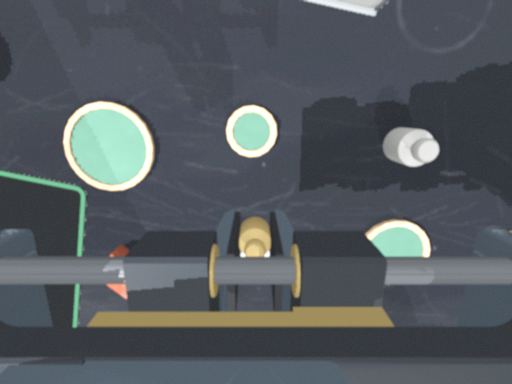

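The weight is held upright at (255,235). The tiny holder is at (251,131), the giant one at (108,146), the large one at (400,248), and the large weight at (408,147).

```bash
python3 - <<'E'
import pickle
from h import *
c=pickle.load(open("pics/w2.pkl","rb"))
print("tiny h",plane(c,251.5,131.5,.007),"giant h",plane(c,109,146,.007))
hsv=cv2.cvtColor(c["color"],cv2.COLOR_BGR2HSV); print(hsv[131,251],hsv[146,108],hsv[240,400])
m=cv2.inRange(hsv,(60,50,60),(90,255,255))
for k in cv2.findContours(m,0,1)[0]:
    if cv2.contourArea(k)>500:
        (u,v),a,_=cv2.fitEllipse(k); print((u,v),a,plane(c,u,v,.004))
P=cloud(c).reshape(-1,3); g=(.564,.056)
n=(np.hypot(*(P[:,:2]-g).T)<.035)&(P[:,2]>.008)&(P[:,2]<.02); print("large",n.sum(),circ(P[n],.015,g))
E
```

```text
tiny h [0.57812466 0.18962599 0.007     ] giant h [0.56539672 0.31534436 0.007     ]
[ 79  68 228] [ 78  65 239] [ 79  69 227]
(397.919677734375, 243.1438446044922) (29.463899612426758, 50.52509307861328) [0.47128496 0.04707935 0.004     ]
(111.65350341796875, 171.5642852783203) (78.93321228027344, 95.14747619628906) [0.54186346 0.31731365 0.004     ]
(250.99427795410156, 130.9841766357422) (34.45188522338867, 35.13185501098633) [0.57837525 0.19010054 0.004     ]
(108.07324981689453, 146.19403076171875) (67.87139129638672, 77.70578002929688) [0.56488482 0.31764472 0.004     ]
large 216 [0.56690881 0.0567226 ]
```

```bash
python3 -m crank '[[[0,56,-1,10,0,0,0],[0,56,-1,40,0,0,0],[0,56,-1,70,0,0,0],[0,56,-1,80,0,0,0],[0,56,-1,80,0,0,0]]]'
python3 - <<'E'
from station import manip, vision
import cv2
from h import *
a=vision.camera("scene")["color"]; b=vision.camera("wrist")["color"]
cv2.imwrite("pics/p1.png",np.hstack([cv2.resize(a[150:240,230:350],(400,300)),cv2.resize(b[150:330,130:370],(400,300))]))
E
```

```text
t: 4.72
ee_pos: [0.5758, 0.189, 0.0208]
tool_rot: [[1.0, 0.002, -0.001], [0.002, -1.0, -0.0], [-0.001, 0.0, -1.0]]
ft_force: [0.8, 0.7, 0.0]
grip_width: 0.193
grasp_force: 30.0
```

View pics/p1.png

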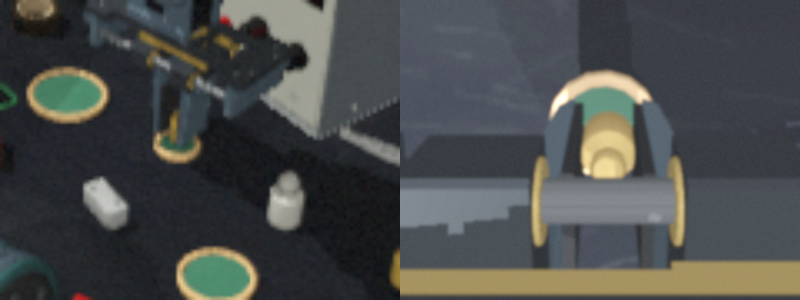

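The weight is held over the tiny holder, at (178,140) in the left half, with green visible around it. Lower and release.

```bash
python3 -m crank '[[[0,0,0,5,0,0,0],[0,0,0,9,0,0,0],[0,0,0,9,0,0,0],[0,0,0,9,0,0,0],[0,0,0,9,0,0,0]]]'
python3 -m crank '[[[45,0,0,0,0,0,0],[45,0,0,0,0,0,0],[45,0,0,0,0,0,0],[45,0,0,-20,0,0,0],[45,0,0,-60,0,0,0]]]'
python3 -m crank '[[[60,-15,0,-30,0,0,-10],[60,-36,0,-30,0,0,-20],[60,-56,0,-30,0,0,-30],[60,-56,0,-30,0,0,-40],[60,-56,0,-30,0,0,-45]]]'
python3 - <<'E'
from station import manip, vision
import cv2
from h import *
c=vision.camera("wrist");P=cloud(c).reshape(-1,3);g=(.576,.189)
n=(np.hypot(*(P[:,:2]-g).T)<.03)&(P[:,2]>.010)&(P[:,2]<.08); print(n.sum(),circ(P[n&(P[:,2]<.018)],.0095,g),P[n,2].max())
a=vision.camera("scene")["color"]; b=c["color"]
cv2.imwrite("pics/p2.png",np.hstack([cv2.resize(a[150:240,230:350],(400,300)),cv2.resize(b,(400,300))]))
E
```

```text
t: 5.45
ee_pos: [0.5761, 0.189, 0.012]
tool_rot: [[1.0, 0.0, 0.0], [0.0, -1.0, 0.0], [0.0, -0.0, -1.0]]
ft_force: [0.1, 0.6, -0.5]
grip_width: 0.192
grasp_force: 30.0
t: 6.08
ee_pos: [0.5752, 0.1888, 0.0726]
tool_rot: [[1.0, -0.0, -0.002], [-0.0, -1.0, -0.001], [-0.002, 0.001, -1.0]]
ft_force: [-0.5, 0.4, 1.0]
grip_width: 0.454
grasp_force: 0.0
t: 6.7
ee_pos: [0.5202, 0.1891, 0.1034]
tool_rot: [[0.704, 0.71, 0.001], [0.71, -0.704, 0.0], [0.001, 0.001, -1.0]]
ft_force: [0.6, -0.6, 0.2]
grip_width: 0.601
grasp_force: 0.0
446 [0.57836556 0.18807037] 0.037100118859454446
```

View pics/p2.png

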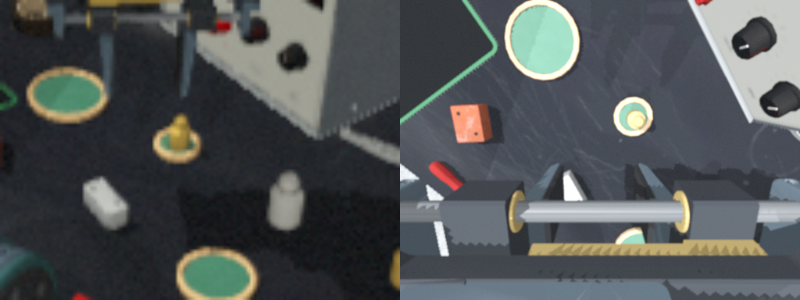

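The tiny weight stands upright in its holder, at (180,135) in the left half. Next is the small one.

```bash
python3 -m crank '[[[60,-28,43,0,0,0,-10],[60,-57,86,0,0,0,-20],[60,-86,129,0,0,0,-30],[60,-114,172,0,0,0,-40],[60,-143,215,0,0,0,-45]]]'
python3 - <<'E'
from station import manip, vision
from h import *
c=vision.camera("wrist");c=vision.camera("wrist");c=vision.camera("wrist");P=cloud(c).reshape(-1,3);g=(.573,-.064)
n=(np.hypot(*(P[:,:2]-g).T)<.03)&(P[:,2]>.008)&(P[:,2]<.08); print(n.sum(),circ(P[n&(P[:,2]<.017)],.012,g))
s=manip.get_state();print(s["t"],np.round(s["ee_pos"],4),np.round(s["tool_rot"],3).tolist())
E
```

```text
t: 7.42
ee_pos: [0.5714, -0.0659, 0.1029]
tool_rot: [[-0.002, 1.0, 0.001], [1.0, 0.002, -0.0], [-0.0, 0.001, -1.0]]
ft_force: [-0.5, 0.8, -0.0]
grip_width: 0.602
grasp_force: 0.0
648 [ 0.57339253 -0.06436777]
7.575 [ 0.5715 -0.0661  0.1027] [[0.005, 1.0, 0.001], [1.0, -0.005, -0.0], [-0.0, 0.001, -1.0]]
```

```bash
python3 -m crank '[[[60,2,0,35,0,0,0],[60,2,0,70,0,0,0],[60,2,0,96,0,0,0],[60,2,0,96,0,0,0],[60,2,0,96,0,0,0]]]'
python3 -m crank '[[[0,0,0,0,0,0,0],[0,0,0,0,0,0,0],[0,0,0,0,0,0,0],[0,0,0,0,0,0,0],[0,0,0,0,0,0,0]]]'
python3 -m crank '[[[0,0,0,-25,0,0,0],[0,0,0,-50,0,0,0],[0,0,-40,-50,0,0,0],[0,0,-75,-50,0,0,0],[0,0,-75,-50,0,0,0]]]'
python3 - <<'E'
from station import manip, vision
import pickle,cv2
from h import *
for n in("scene","wrist"):
    c=vision.camera(n);pickle.dump(c,open(f"pics/s_{n}.pkl","wb"))
    hsv=cv2.cvtColor(c["color"],cv2.COLOR_BGR2HSV); m=cv2.inRange(hsv,(65,50,60),(90,255,255))
    for k in cv2.findContours(m,0,1)[0]:
        if cv2.contourArea(k)>100:
            (u,v),a,_=cv2.fitEllipse(k); print(n,(round(u),round(v)),np.round(a),plane(c,u,v,.004).round(4))
    if n=="scene": A=c["color"]
cv2.imwrite("pics/p3.png",np.hstack([cv2.resize(A[190:280,270:390],(400,300)),cv2.resize(c["color"],(400,300))]))
s=manip.get_state();print(s["t"],np.round(s["ee_pos"],4))
E
```

```text
t: 8.2
ee_pos: [0.5715, -0.0617, 0.0071]
tool_rot: [[0.0, 1.0, 0.001], [1.0, -0.0, -0.0], [-0.0, 0.001, -1.0]]
ft_force: [0.2, 0.4, 0.4]
grip_width: 0.601
grasp_force: 0.0
t: 8.82
ee_pos: [0.5712, -0.0622, 0.0062]
tool_rot: [[0.0, 1.0, 0.0], [1.0, -0.0, -0.0], [-0.0, 0.0, -1.0]]
ft_force: [-1.0, 0.3, 5.6]
grip_width: 0.247
grasp_force: 30.0
t: 9.45
ee_pos: [0.4933, -0.0619, 0.0555]
tool_rot: [[0.0, 1.0, -0.002], [1.0, -0.0, 0.0], [0.0, -0.002, -1.0]]
ft_force: [1.0, 0.5, -1.2]
grip_width: 0.246
grasp_force: 30.0
scene (326, 253) [ 9. 15.] [ 0.4553 -0.0607  0.004 ]
scene (198, 279) [56. 95.] [0.158  0.1247 0.004 ]
scene (295, 233) [11. 18.] [0.4603 0.0524 0.004 ]
scene (250, 178) [10. 18.] [0.5629 0.3186 0.004 ]
scene (180, 280) [125. 235.] [0.123  0.1527 0.004 ]
scene (341, 169) [ 9. 26.] [0.8111 0.1308 0.004 ]
scene (328, 76) [ 55. 211.] [1.3769 0.5845 0.004 ]
scene (147, 103) [108. 239.] [0.6451 0.9638 0.004 ]
scene (108, 21) [ 5. 51.] [1.0844 1.8833 0.004 ]
wrist (201, 206) [48. 54.] [ 0.4548 -0.0608  0.004 ]
wrist (203, 49) [81. 89.] [0.4612 0.0523 0.004 ]
9.55 [ 0.4964 -0.0623  0.0561]
```

View pics/p3.png

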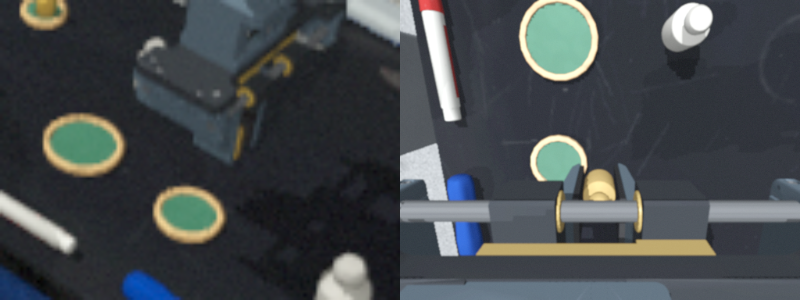

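Brass small is held, with holder_small at (188,212) in the left half and at (0.455,-0.061) by both cameras. Lower and release.

```bash
python3 -m crank '[[[0,2,-22,0,0,0,0],[0,2,-41,5,0,0,0],[0,2,-41,30,0,0,0],[0,2,-41,44,0,0,0],[0,2,-41,44,0,0,0]]]'
python3 -m crank '[[[0,0,0,1,0,0,0],[55,0,0,1,0,0,0],[55,0,0,1,0,0,0],[55,0,0,1,0,0,0],[55,0,0,1,0,0,0]]]'
python3 -m crank '[[[55,0,0,-30,0,0,0],[55,0,0,-60,0,0,0],[60,0,30,-85,0,0,0],[60,30,65,-90,0,0,0],[60,60,90,-90,0,0,0]]]'
python3 - <<'E'
from station import manip, vision
from h import *
for i in range(3): c=vision.camera("wrist")
P=cloud(c).reshape(-1,3)
for g,h,r in(((.455,-.060),.039,.012),((.565,.056),.048,.015)):
    n=(np.hypot(*(P[:,:2]-g).T)<.03)&(P[:,2]>.010)&(P[:,2]<.08); print(n.sum(),circ(P[n&(P[:,2]<.018)],r,g),P[n,2].max() if n.any() else 0)
cv2.imwrite("pics/p4.png",c["color"])
s=manip.get_state();print(s["t"],np.round(s["ee_pos"],4))
E
```

```text
t: 10.18
ee_pos: [0.4547, -0.0601, 0.0111]
tool_rot: [[-0.0, 1.0, -0.002], [1.0, 0.0, 0.0], [0.0, -0.002, -1.0]]
ft_force: [-0.3, -0.4, -1.7]
grip_width: 0.244
grasp_force: 30.0
t: 10.8
ee_pos: [0.455, -0.0602, 0.0111]
tool_rot: [[-0.0, 1.0, 0.0], [1.0, 0.0, -0.0], [-0.0, 0.0, -1.0]]
ft_force: [1.1, 0.3, -0.2]
grip_width: 0.554
grasp_force: 0.0
t: 11.42
ee_pos: [0.5467, 0.0005, 0.1019]
tool_rot: [[0.001, 1.0, 0.002], [1.0, -0.001, -0.0], [-0.0, 0.002, -1.0]]
ft_force: [-0.3, -0.2, 0.1]
grip_width: 0.599
grasp_force: 0.0
6 [ 0.46006898 -0.06262125] 0.016294716343847035
1130 [0.5668483  0.05691891] 0.04985891735540464
11.575 [0.5456 0.0008 0.1009]
```

View pics/p4.png

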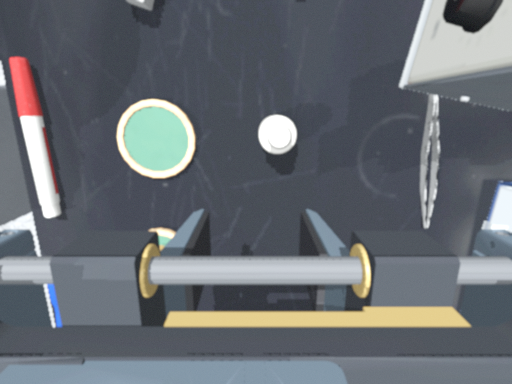

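Large weight at (278,134), its holder at (156,138), supply corner near (405,87). Checking clearance for the gripper body.

```bash
python3 - <<'E'
from station import vision
from h import *
P=[]
for n in("scene","wrist","side"):
    Q=cloud(vision.camera(n)).reshape(-1,3); q=Q[(Q[:,2]>.06)&(Q[:,2]<.16)&(Q[:,1]>.0)&(Q[:,1]<.13)&(Q[:,0]>.6)&(Q[:,0]<.75)]
    for y in(.03,.05,.07,.09,.11):
        r=q[abs(q[:,1]-y)<.01]
        print(n,y,len(r),np.sort(r[:,0])[:60:12].round(3))
E
```

```text
scene 0.03 0 []
scene 0.05 0 []
scene 0.07 0 []
scene 0.09 0 []
scene 0.11 0 []
wrist 0.03 0 []
wrist 0.05 0 []
wrist 0.07 0 []
wrist 0.09 1733 [0.668 0.669 0.669 0.669 0.669]
wrist 0.11 2241 [0.669 0.67  0.67  0.67  0.67 ]
side 0.03 0 []
side 0.05 0 []
side 0.07 0 []
side 0.09 29 [0.665 0.667 0.67 ]
side 0.11 60 [0.664 0.668 0.669 0.67  0.671]
```

```bash
python3 -m crank '[[[60,40,14,0,0,0,0],[60,56,19,15,0,0,0],[60,56,19,55,0,0,0],[60,56,19,94,0,0,0],[60,56,19,94,0,0,0]]]'
python3 -m crank '[[[60,0,0,0,0,0,0],[0,0,0,0,0,0,0],[0,0,0,0,0,0,0],[0,0,0,0,0,0,0],[0,0,0,0,0,0,0]]]'
python3 -m crank '[[[0,0,0,-25,0,0,0],[0,0,0,-50,0,0,0],[0,0,-40,-50,0,0,0],[0,-4,-80,-50,0,0,0],[0,-4,-90,-50,0,0,0]]]'
```

```text
t: 12.35
ee_pos: [0.5611, 0.0552, 0.0041]
tool_rot: [[0.0, 1.0, -0.006], [1.0, -0.0, -0.0], [-0.0, -0.006, -1.0]]
ft_force: [0.0, -0.8, -0.2]
grip_width: 0.6
grasp_force: 0.0
t: 12.98
ee_pos: [0.5645, 0.0559, 0.0077]
tool_rot: [[-0.0, 1.0, 0.001], [1.0, 0.0, 0.0], [0.0, 0.001, -1.0]]
ft_force: [-0.8, -0.4, 9.0]
grip_width: 0.314
grasp_force: 30.0
t: 13.6
ee_pos: [0.4713, 0.0517, 0.0567]
tool_rot: [[-0.0, 1.0, -0.002], [1.0, 0.0, -0.0], [-0.0, -0.002, -1.0]]
ft_force: [0.9, 0.7, -1.8]
grip_width: 0.317
grasp_force: 30.0
```

```bash
python3 -m crank '[[[0,0,-14,0,0,0,0],[0,0,-14,20,0,0,0],[0,0,-14,38,0,0,0],[0,0,-14,44,0,0,0],[0,0,-14,44,0,0,0]]]'
python3 -m crank '[[[0,0,0,1,0,0,0],[65,0,0,1,0,0,0],[65,0,0,1,0,0,0],[65,0,0,1,0,0,0],[65,0,0,1,0,0,0]]]'
python3 -m crank '[[[65,0,0,-30,0,0,0],[65,0,0,-60,0,0,0],[80,-20,0,-100,0,0,0],[80,-65,0,-110,0,0,0],[80,-120,0,-110,0,0,0]]]'
python3 -m crank '[[[80,-50,-8,0,0,0,0],[80,-90,-14,0,0,0,0],[80,-120,-14,0,0,0,0],[80,-140,-14,0,0,0,0],[80,-140,-14,0,0,0,0]]]'
python3 - <<'E'
from station import manip, vision
from h import *
for i in range(2): c=vision.camera("wrist")
P=cloud(c).reshape(-1,3)
for g,h,r in(((.455,-.060),.039,.012),((.446,-.207),.063,.0195)):
    n=(np.hypot(*(P[:,:2]-g).T)<.035)&(P[:,2]>.010)&(P[:,2]<.08); print(n.sum(),circ(P[n&(P[:,2]<.020)],r,g),P[n,2].max() if n.any() else 0)
a=vision.camera("scene")["color"]
cv2.imwrite("pics/p5.png",np.hstack([cv2.resize(a[160:310,230:430],(400,300)),cv2.resize(c["color"],(400,300))]))
s=manip.get_state();print(s["t"],np.round(s["ee_pos"],4))
E
```

```text
t: 14.22
ee_pos: [0.46, 0.0519, 0.0129]
tool_rot: [[0.0, 1.0, -0.0], [1.0, -0.0, -0.0], [-0.0, -0.0, -1.0]]
ft_force: [0.5, -0.2, -2.2]
grip_width: 0.317
grasp_force: 30.0
t: 14.85
ee_pos: [0.46, 0.0519, 0.012]
tool_rot: [[0.0, 1.0, 0.0], [1.0, -0.0, 0.0], [0.0, 0.0, -1.0]]
ft_force: [-0.1, 0.0, -0.2]
grip_width: 0.65
grasp_force: 0.0
t: 15.48
ee_pos: [0.4606, -0.0692, 0.1233]
tool_rot: [[-0.002, 1.0, 0.003], [1.0, 0.002, -0.0], [-0.0, 0.003, -1.0]]
ft_force: [1.1, 0.8, -0.3]
grip_width: 0.802
grasp_force: 0.0
t: 16.1
ee_pos: [0.446, -0.2088, 0.1219]
tool_rot: [[0.001, 1.0, 0.0], [1.0, -0.001, 0.0], [0.0, 0.0, -1.0]]
ft_force: [0.2, 1.3, -0.4]
grip_width: 0.8
grasp_force: 0.0
915 [ 0.45647531 -0.06186984] 0.04610995672226073
1660 [ 0.44628389 -0.2070891 ] 0.06472894144787003
16.25 [ 0.4458 -0.2073  0.1218]
```

View pics/p5.png

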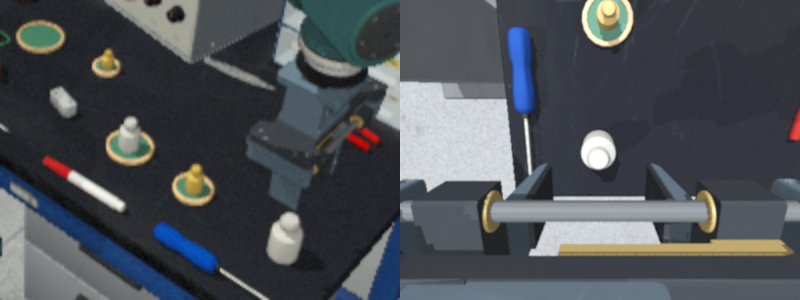

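Tiny (106,62), large (130,135) and small (195,182) all stand in their holders. Now the giant, at (598,152) in the right half.

```bash
python3 -m crank '[[[80,0,-1,30,0,0,0],[80,0,-1,65,0,0,0],[80,0,-1,95,0,0,0],[80,0,-1,112,0,0,0],[80,0,-1,112,0,0,0]]]'
python3 -m crank '[[[80,0,0,0,0,0,0],[0,0,0,0,0,0,0],[0,0,0,0,0,0,0],[0,0,0,0,0,0,0],[0,0,0,0,0,0,0]]]'
python3 -m crank '[[[0,0,0,-30,0,0,0],[0,0,0,-60,0,0,0],[0,0,0,-90,0,0,0],[0,0,10,-120,0,0,0],[0,30,30,-120,0,0,0]]]'
```

```text
t: 16.88
ee_pos: [0.4445, -0.2074, 0.0093]
tool_rot: [[-0.001, 1.0, -0.002], [1.0, 0.001, 0.001], [0.001, -0.002, -1.0]]
ft_force: [-0.2, 0.6, -0.4]
grip_width: 0.803
grasp_force: 0.0
t: 17.5
ee_pos: [0.445, -0.2082, 0.0101]
tool_rot: [[0.0, 1.0, 0.0], [1.0, -0.0, -0.0], [-0.0, 0.0, -1.0]]
ft_force: [-0.8, -1.0, 3.3]
grip_width: 0.418
grasp_force: 30.0
t: 18.12
ee_pos: [0.476, -0.1792, 0.1319]
tool_rot: [[0.002, 1.0, 0.003], [1.0, -0.002, -0.001], [-0.001, 0.003, -1.0]]
ft_force: [-0.4, -0.7, -5.5]
grip_width: 0.418
grasp_force: 30.0
```

```bash
python3 -m crank '[[[0,50,9,0,0,0,0],[0,105,18,0,0,0,0],[0,160,27,0,0,0,0],[0,215,36,0,0,0,0],[0,270,45,0,0,0,0]]]'
python3 -m crank '[[[0,55,0,0,0,0,0],[0,110,0,0,0,0,0],[0,160,10,0,0,0,0],[0,200,25,0,0,0,0],[0,225,43,0,0,0,0]]]'
python3 -m crank '[[[0,0,0,20,0,0,0],[0,0,0,50,0,0,0],[0,0,0,80,0,0,0],[0,0,0,80,0,0,0],[0,0,0,80,0,0,0]]]'
python3 - <<'E'
from station import manip, vision
from h import *
s=manip.get_state();print(s["t"],np.round(s["ee_pos"],4))
a=vision.camera("scene")["color"];b=vision.camera("side")["color"]
cv2.imwrite("pics/p6.png",np.hstack([cv2.resize(a[120:225,200:340],(400,300)),cv2.resize(b[135:240,160:300],(400,300))]))
E
```

```text
t: 18.75
ee_pos: [0.5195, 0.0936, 0.1296]
tool_rot: [[-0.0, 1.0, -0.001], [1.0, 0.0, -0.0], [-0.0, -0.001, -1.0]]
ft_force: [0.6, 0.2, -5.1]
grip_width: 0.418
grasp_force: 30.0
t: 19.38
ee_pos: [0.5624, 0.3186, 0.1292]
tool_rot: [[-0.001, 1.0, -0.001], [1.0, 0.001, -0.001], [-0.001, -0.001, -1.0]]
ft_force: [0.3, -0.8, -3.8]
grip_width: 0.415
grasp_force: 30.0
t: 20.0
ee_pos: [0.563, 0.3166, 0.0504]
tool_rot: [[0.0, 1.0, 0.0], [1.0, -0.0, 0.0], [0.0, 0.0, -1.0]]
ft_force: [-0.5, 0.3, -4.1]
grip_width: 0.414
grasp_force: 30.0
20.0 [0.563  0.3166 0.0504]
```

View pics/p6.png

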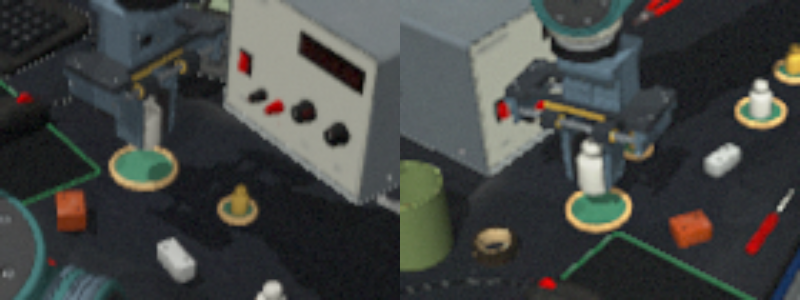

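The giant hangs centred over its holder, at (145,165) on the left and (598,205) on the right. Lower and release.

```bash
python3 -m crank '[[[0,1,0,12,0,0,0],[0,1,0,24,0,0,0],[0,1,0,32,0,0,0],[0,1,0,36,0,0,0],[0,1,0,36,0,0,0]]]'
python3 -m crank '[[[0,0,0,1,0,0,0],[75,0,0,1,0,0,0],[75,0,0,1,0,0,0],[75,0,0,1,0,0,0],[75,0,0,1,0,0,0]]]'
python3 -m crank '[[[75,0,0,-30,0,0,0],[75,0,0,-65,0,0,0],[75,0,0,-110,0,0,0],[75,0,-30,-140,0,0,0],[75,-30,-60,-140,0,0,0]]]'
python3 -m crank '[[[75,-50,0,0,0,0,0],[75,-100,0,0,0,0,0],[75,-150,0,0,0,0,0],[75,-150,0,0,0,0,0],[75,-150,0,0,0,0,0]]]'
python3 - <<'E'
from station import manip, vision
from h import *
s=manip.get_state();print(s["t"],np.round(s["ee_pos"],4))
cs=[vision.camera(n) for n in("scene","side")]
for c in cs:
    P=cloud(c).reshape(-1,3)
    for g,h,r in(((.576,.189),.031,.0095),((.455,-.060),.039,.012),((.46,.052),.048,.015),((.563,.318),.063,.0195)):
        n=(np.hypot(*(P[:,:2]-g).T)<.03)&(P[:,2]>.010)&(P[:,2]<.08); print(n.sum(),circ(P[n&(P[:,2]<.45*h+.004)],r,g).round(4),P[n,2].max().round(4),h+.004)
a,b=[c["color"] for c in cs]
cv2.imwrite("pics/p7.png",np.hstack([cv2.resize(a[150:285,220:400],(400,300)),cv2.resize(b[135:240,190:330],(400,300))]))
E
```

```text
t: 20.72
ee_pos: [0.5628, 0.3178, 0.014]
tool_rot: [[-0.0, 1.0, -0.001], [1.0, 0.0, -0.0], [-0.0, -0.001, -1.0]]
ft_force: [-3.3, -1.5, 0.9]
grip_width: 0.42
grasp_force: 30.0
t: 21.35
ee_pos: [0.563, 0.3179, 0.0129]
tool_rot: [[-0.0, 1.0, 0.0], [1.0, 0.0, 0.0], [0.0, 0.0, -1.0]]
ft_force: [-0.5, -0.6, 0.0]
grip_width: 0.747
grasp_force: 0.0
t: 21.98
ee_pos: [0.5037, 0.2891, 0.1554]
tool_rot: [[-0.001, 1.0, 0.004], [1.0, 0.001, 0.002], [0.002, 0.004, -1.0]]
ft_force: [-0.1, -0.5, -0.7]
grip_width: 0.753
grasp_force: 0.0
t: 22.6
ee_pos: [0.5031, 0.1381, 0.1531]
tool_rot: [[0.001, 1.0, 0.0], [1.0, -0.001, 0.0], [0.0, 0.0, -1.0]]
ft_force: [-0.5, -0.1, -0.4]
grip_width: 0.754
grasp_force: 0.0
22.6 [0.5031 0.1381 0.1531]
44 [0.5735 0.189 ] 0.0381 0.035
101 [ 0.4526 -0.0626] 0.0444 0.043
140 [0.4582 0.0543] 0.0526 0.052000000000000005
193 [0.5607 0.3201] 0.0678 0.067
35 [0.5763 0.1882] 0.0402 0.035
46 [ 0.4533 -0.0645] 0.0456 0.043
77 [0.459  0.0526] 0.0538 0.052000000000000005
174 [0.5616 0.3183] 0.0682 0.067
```

View pics/p7.png

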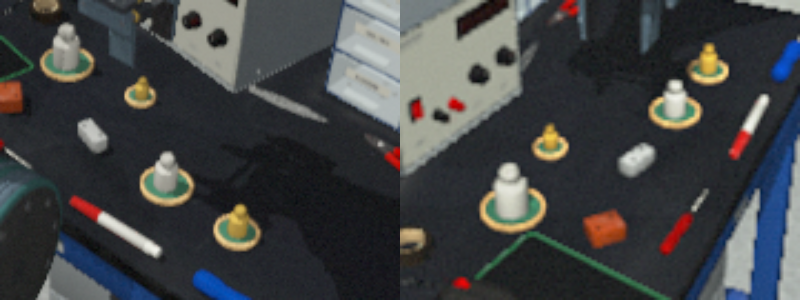

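All four weights stand upright in their matching holders: giant (67,52), tiny (141,92), large (167,180) and small (238,225) in the left half. The blocks haven't moved and the arm is clear, so I'm handing in.

```bash
python3 -c "
from station import ticket
print(ticket.close_job())"
```

```text
the job is handed in; nothing more can be done
None
```

All four weights stand upright in their matching holders, placed smallest to largest, with both blocks left where they were; I handed the job in at about 23 s, and no verdict came back.

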